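Seat the caddy's lid and hold the caddy in the ratchet clamp

TASK

The wooden tea caddy standing in the orange bench clamp has just been re-glued: first press its lid down until it is fully home, so that its sides stay square. Then squeeze and release the clamp's two black grips again and again, so that the ratchet drives the moving jaw up until the caddy is held between its sprung pad and the fixed jaw, with the pad's green plunger pushed in about half way, and never nearly to its stop, which would crush the joints. Move the jaw only with the grips, leave the other things on the worktop alone, and finish still squeezing the grips so that the pressure stays on.

Things in the scene. Friction and masses are not known exactly. Their poses are not given: they have to be found in the camera images.
- clamp: fixed bench clamp with orange housing on a light wooden base plate 100 x 345 x 10 mm. Origin: centre of the plate on the worktop; its y axis is the clamping direction, from the grips (at -y) to the fixed jaw (at +y); z up. Nothing but the grips is higher than 85 mm above the worktop
- grip_point (a point): the point midway between the two black squeeze grips, 107 mm above the worktop; axes as the clamp's. The grips close towards this point by equal amounts (they are coupled) and springs reopen them. Take both together from above, fingers closing along the clamp's y: width over both 66 mm released, 34 mm fully squeezed; squeezing takes 5 to 20 N
- squeeze (a joint): how far each grip has moved in, 0 (released) to 0.016 m (fully squeezed). The ratchet's pitch is 6 mm: a squeeze first takes up 0 to 6 mm of play, then carries the jaw forward one to one. Let go fully (under 0.001) between strokes; the jaw then stays (3 N friction), so a full stroke gains about 12 mm (more if done fast)
- jaw_travel (a joint): travel of the moving jaw towards the fixed jaw along the clamp's y, 0 to 0.070 m; starts between 0 and 0.022. The caddy touches both pad and fixed jaw at about 0.050; beyond this the pad is pushed in by jaw_travel - 0.050. When grips are released with the pad in by more than 4 mm, the jaw springs back until 0 to 4 mm are left
- pad_gauge (a joint): how far the sprung black rubber pad on the moving jaw is pushed in, 0 (green plunger 18 mm long in view) to 0.018 m (plunger gone, at its stop); spring 0.8 N/mm. While the pad pushes the caddy along the plate it already reads up to 4 mm
- pad_face (a point): centre of the pad's face (60 x 46 mm), 40 mm above the worktop
- fixed_jaw_face (a point): centre of the fixed jaw's face (70 mm wide, 10 to 66 mm above the worktop), 145 mm from the clamp's origin along its y
- caddy: loose wooden box 90 (its x) x 80 (its y, the clamped direction) x 56 mm tall, 0.2 to 0.33 kg, standing on the base plate between the jaws, 2 to 10 mm short of the fixed jaw, free to slide. Origin: centre of its underside, 10 mm above the worktop
- lid_top (a point): top of the flat brass button (28 mm wide) in the middle of the caddy's dark lid (86 x 76 mm); with the lid fully home it is 75 mm above the worktop, and 7 to 10 mm higher at the start
- lid_press (a joint): how far the lid is pressed in, starts at 0 to 0.003, 0.010 m is fully home; stays where it is left; a push of about 6 N straight down moves it
- jaw: the moving jaw: orange plate 56 x 12 x 52 mm on a steel bar that runs through the housing (not to be pushed by the robot). Its origin is that of the clamp, shifted by jaw_travel
- pad: the pad on the moving jaw, as described at pad_gauge. Its origin is that of the jaw, shifted back by pad_gauge
- grip_rear: the black grip further from the caddy (-y of the clamp), an upright slab 28 (x) x 14 (y) x 50 mm, from 80 to 130 mm above the worktop, on top of the housing (top 76 mm). Its origin is that of the clamp, shifted by squeeze
- grip_front: the black grip nearer the caddy (+y of the clamp), same shape, 52 mm in front of the other when released. Its origin is that of the clamp, shifted back by squeeze
- veg_pepper_0: bystander: green pepper 81 x 88 x 108 mm
- veg_tomato_1: bystander: tomato 66 x 67 x 74 mm
- veg_onion_2: bystander: onion 74 x 76 x 76 mm
- veg_lemon_3: bystander: lemon 70 x 57 x 56 mm
- kitchen_timer: bystander: cream wind-up timer 64 x 64 x 56 mm
- cutter_heart: bystander: heart-shaped tin cutter 60 x 66 x 22 mm
There are look-alikes about, which are no part of the job. Of the things shaped like the caddy, the wooden one is meant.

How it is judged (in metres and radians):
On the way, in this order (a step that is already met when the one before it is completed fails the run):
1. the lid is pressed fully home, before the clamp squeezes the caddy (value of joint lid_press above 0.0085 m and contact force between pad and caddy below 0.5 N), for 0.1 s.
2. the caddy is held between the pad and the fixed jaw (value of joint pad_gauge above 0.0045 m and contact force between pad and caddy above 2.5 N and y of caddy in the frame of clamp above 0.1025 m), for 0.2 s.
At the end, for the whole second after the job is handed in: the lid is within 1.5 mm of fully home; the caddy stands upright against the fixed jaw (within 2.5 mm); the pad presses on it, pushed in by 4.5 to 12.5 mm of its 18; the robot still squeezes the grips with more than 1 N and does not touch the caddy (all of step 2 and value of joint lid_press above 0.0085 m and value of joint pad_gauge below 0.0125 m and angle between caddy's own z axis and vertical below 0.08 rad and value of joint squeeze above 0.001 m and (contact force between the fingers and grip_rear above 1 N or contact force between the fingers and grip_front above 1 N) and contact force between each of the arm, the fingers and caddy below 0.5 N and linear speed of caddy below 0.02 m/s); the arm keeps its last pose, push and grip.
It fails at once if the pad is pushed in more than 15 of its 18 mm (joints crushed) (value of joint pad_gauge above 0.015 m).
It fails at once if the robot pushes the moving jaw or its pad itself (contact force between any of the fingers, the arm and jaw above 4 N).
It fails at once if a bystander is moved by more than 3 cm (distance of any of veg_pepper_0, veg_tomato_1, veg_onion_2, veg_lemon_3, kitchen_timer, cutter_heart from where it was at the start of the episode above 0.03 m).
It also fails if it takes over 58 s, if anything falls off the work surface, if the arm or the gripper's body presses on something with over 40 N, if the wrist force passes 120 N, or if a joint passes its speed limit or range.

ROBOT

A 6-joint arm with a two-finger parallel gripper is mounted at the origin on a cart in front of the work surface, level with it; the furniture and walls round the work are solid. World frame = base frame: x ahead of the robot, y to its left, z up, the work surface at z = 0. Lengths are in mm, angles in rad, forces in N, time in s.
With the tool pointing down it reaches from about 350 to 875 mm from the base axis. Payload 4.2 kg.
Tool frame: the origin (TCP) lies on the mounting face of the last link; the fingertips stand 173 mm ahead of it and the grasp point (between the pads) lies 155 mm ahead of it; z points along the fingers, y is the direction in which the jaws open and shut (so a half turn about z gives the same grasp; the last joint's range is limited). The gripper opens to 85 mm and grips with 20 to 120 N. Pads are 22 mm wide; open, the fingers measure 114 mm over their backs; the gripper's body (76 mm by 85 mm) begins 54 mm behind the grasp point. The pads swing forward as they close: fully open they stand 13 mm farther back than shut.
Start: joints at [-1.007, 0.385, 0.008, 0, -1.194, -0.259], TCP at [187.58, -596.166, 404.712] pointing down, gripper open.
Joint ranges: [-3.14, 3.14], [-1.21, 2.06], [-1.07, 1.41], [-3.16, 2.05], [-2.99, -0.16], [-3.1, 3.1]. Speed limits (rad/s): [2.79, 2.79, 3.14, 3.14, 3.14, 3.14].

INTERFACE

Orientations are given as a unit quaternion [x, y, z, w].
In Python, from bench import arm gives the robot as it stands. The module is installed in compiled form; this text tells all that it offers.
- The arm moves only by the tool play_rows, never from a script. Its argument "moves" is a list of rows, each a list of 3 entries, a list of its own where there are three numbers: the shift along the world's x, y, z in units of 30 cm (1.0 is 30 cm), then the turn about the world's z in units of 30 degrees (1.0 is 30 degrees), then the gripper's target within -1 to 1 (shut at 1, half-way at 0, fully open at -1). In form: [[[x, y, z], turn, jaw], ...]. A call has 1 to 12 rows; each row is the pose to reach, as a shift and turn from the pose measured when the call began; what a row does not reach only later rows make up. A row lasts 1/8 s, in which the tool goes at most 62.5 mm and 10.7 degrees, less where a joint would pass 70% of its speed; a pose out of reach is approached as far as the arm can. A call with a number of a shift or a turn outside -1 to 1 is refused whole. A call with a gripper value outside its range is refused whole. The fingers move at their own pace and stop on an object; the grip force is fixed at half the most. Time passes only in rows, so rows that repeat a pose let the fingers close. It gives the time, the measured TCP pose, the force and the opening at its end, in the units of the state.
- arm.read_state(): the state, without advancing time (a new reading comes with each control period).
- arm.get_image(name): name is "scene" or "top" or "wrist"; returns a dict with "pixels" (400x640x3 uint8, red, green, blue), "vfov" (degrees; the focal length in pixels is half the picture's height over the tangent of half this angle, whatever the lens; pixels are square), "cx", "cy" (the principal point, pixels), "dist" ([k1, k2, p1, p2, k3] as OpenCV has them; the pictures are not rectified), "xyz" and "rotation" of the camera in the world. Camera axes: x right, y up, looking along -z (the intrinsics and any distortion apply to the point x, -y, -z); pixel columns grow to the right and rows downward; lengths in mm; the calibration is good to about 2 mm. A picture is of the moment at which its call begins. There is no depth.
- arm.job_done(): hands the job in, once; it reports no verdict.
Trained networks look in a picture, given as the dict that the camera call returned (one of the last four; its "shot" number tells which), for a name from the list of things; names that differ only in an ending like _2 or _b are one class to them, and where a whole thing is asked for, a point or a joint stands for the part that bears it (a point fixed in the world has none). Each returns a list of dicts, best first, with "conf" (0 to 1); they miss things now and then, are a little off and sometimes report something else, mostly with a low value. They report only what shows in the picture. A call takes as long as a camera call. They do not tell look-alikes from the thing itself.
- arm.look_for(name, picture): "centre" ([x, y, z] in mm, in world coordinates, good to about 4 mm: the middle of the surface that is visible of it).
The state is a dict: "clock": time; "joints": joint angles; "joint_vel": joint speeds; "joint_efforts": joint torques, N m; "position": TCP position; "ee_rot": TCP orientation; "contact_force": force on the tool from outside, world axes, zero at the start; "wrist_torque": the same for the moment, N m; "gripper_width": finger opening in mm.
Only numpy, scipy, OpenCV 4.12 (cv2) and the standard library are available. Lean on these libraries where they do the work, as an engineer would, in place of code of your own. Each camera call takes 0.05 s, during which the arm holds its last target.

## Working session

There is one attempt and no reset: what is moved stays moved. The work goes in short steps, Python scripts to look and compute and a tool call to move; the robot and the scene stay as the last step left them, time stands still between calls to the robot, and variables do not carry over. Pictures are saved under pics/ and viewed, and the job is handed in when it is done.

Besides the shell and the picture viewer there is one more tool, called after "Request:" as a command line: name --argument value ..., lists and objects as JSON in quotes. play_rows: Moves the arm, as the interface text tells. Shifts and turns lie within -1 to 1; 1 stands for 30 cm of shift or 30 degrees of turn. Its arguments: {"type":"object","properties":{"moves":{"type":"array"}},"required":["moves"]}

```bash
mkdir -p pics
cat > h.py <<'E'
import numpy as np, cv2
from bench import arm
def snap(n,f):
    p=arm.get_image(n); cv2.imwrite('pics/'+f,cv2.cvtColor(p['pixels'],cv2.COLOR_RGB2BGR)); return p
def R(p):
    r=np.array(p['rotation'],float)
    if r.shape==(3,3): return r
    from scipy.spatial.transform import Rotation
    return Rotation.from_quat(r.ravel()).as_matrix()
def K(p):
    f=200/np.tan(np.radians(p['vfov'])/2); return np.array([[f,0,p['cx']],[0,f,p['cy']],[0,0,1.]])
def proj(p,X):
    c=(np.atleast_2d(X)-np.array(p['xyz']))@R(p); c=c*[1,-1,-1]
    return cv2.projectPoints(c.reshape(-1,1,3),np.zeros(3),np.zeros(3),K(p),np.array(p['dist'],float))[0].reshape(-1,2)
def unproj(p,uv,z):
    n=cv2.undistortPoints(np.array(uv,float).reshape(-1,1,2),K(p),np.array(p['dist'],float)).reshape(-1,2)
    d=np.c_[n[:,0],-n[:,1],-np.ones(len(n))]@R(p).T; o=np.array(p['xyz'])
    return o+d*((z-o[2])/d[:,2])[:,None]
E
python3 - <<'E'
from h import *
s=arm.read_state(); print(s)
for n in ['top','scene']:
    p=snap(n,n+'0.png'); print(n,p['vfov'],p['cx'],p['cy'],p['dist'],p['xyz'],p['rotation'])
    for k in ['clamp','grip_rear','grip_front','caddy','lid_top','pad','jaw']:
        print(k,[(np.round(d['centre']),round(d['conf'],2)) for d in arm.look_for(k,p)])
E
```

```text
{'clock': 0.0, 'joints': array([-1.00740558e+00,  3.85549327e-01,  6.61539674e-03, -5.18400241e-04,
       -1.19398003e+00, -2.58579530e-01]), 'joint_vel': array([-6.35619045e-06, -9.32556764e-05,  1.36308765e-03,  2.01372370e-04,
        1.32379559e-04, -1.57822952e-04]), 'joint_efforts': array([ 1.63903901e-04, -3.92290449e+01,  1.88404799e+01,  4.18623984e+00,
       -4.68356215e-03, -4.88246798e-06]), 'position': array([ 187.53072499, -595.98201302,  403.61856921]), 'ee_rot': array([-1.51721681e-01,  9.88422659e-01,  1.06689382e-03, -2.02157981e-04]), 'contact_force': array([-0.19392568,  0.7168167 ,  0.27488587]), 'wrist_torque': array([-0.05521125, -0.02833652, -0.01618225]), 'gripper_width': 85.5323847088306}
top 42.498151736478924 321.1049985343207 203.04236932568455 [-0.02712025  0.          0.          0.          0.        ] [ 268.76130562 -133.73035551 1488.26726707] [ 0.03376964 -0.06551251 -0.70406918  0.70629619]
clamp [(array([528., -34.,  13.]), 0.61)]
grip_rear []
grip_front []
caddy [(array([522.,  63.,  77.]), 0.91), (array([ 356., -214.,   71.]), 0.85)]
lid_top [
[... 153 characters left out ...]
226931174 201.08050649535508 [0.03100193 0.         0.         0.         0.        ] [-342.35808519  615.925798    784.60251249] [-0.18502563  0.4486002   0.8042811  -0.34300916]
clamp [(array([536., -71.,  47.]), 0.57), (array([495.,  78.,  65.]), 0.44)]
grip_rear [(array([ 559., -137.,  114.]), 0.64), (array([530., -26.,  50.]), 0.42)]
grip_front [(array([551., -86., 103.]), 0.72), (array([527.,  -6.,  51.]), 0.67)]
caddy [(array([496.,  75.,  63.]), 0.89), (array([ 382., -212.,   75.]), 0.59), (array([ 557., -137.,  120.]), 0.25)]
lid_top [(array([516.,  73.,  78.]), 0.66), (array([ 337., -498.,   38.]), 0.64)]
pad [(array([529.,  -1.,  50.]), 0.7)]
jaw [(array([532., -25.,  53.]), 0.6)]
```

View pics/top0.png

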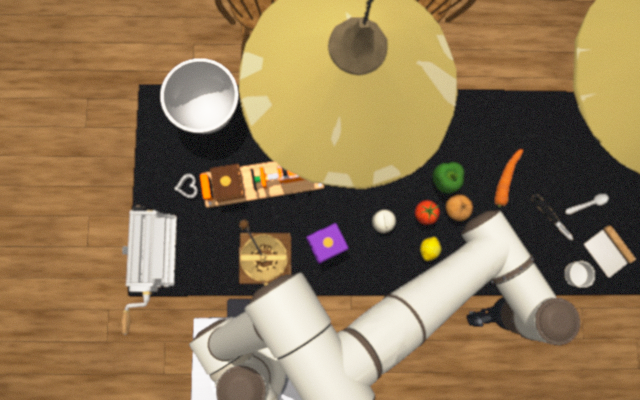

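View pics/scene0.png

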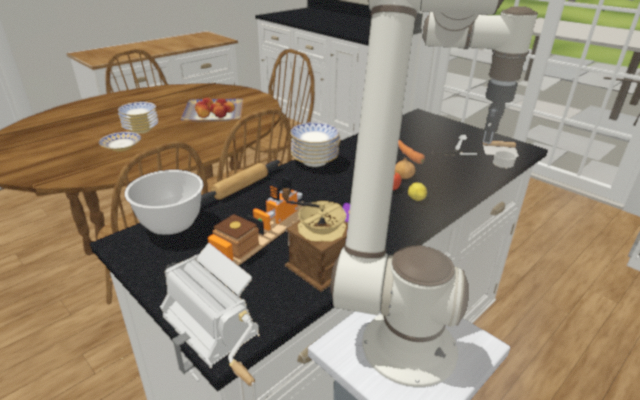

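The scene shows the clamp with its wooden caddy at about px (235,235) and the grips at about (285,205). The top view has the caddy at (225,183), with the grips hidden under the lamp. The purple box is the look-alike. I'll move in for a wrist view.

Request:
play_rows --moves '[[[0.2,0.12,0.03],0,-1],[[0.4,0.25,0.05],0,-1],[[0.6,0.4,0.08],0,-1],[[0.8,0.55,0.08],0,-1],[[1,0.7,0.08],0,-1],[[1,0.85,0.08],0,-1],[[1,1,0.08],0,-1],[[1,1,0.08],0,-1]]'

```text
clock: 1.8
position: [488.4, -292.9, 429.1]
ee_rot: [-0.154, 0.988, 0.0, 0.0]
contact_force: [0.7, -0.3, 0.5]
gripper_width: 85.7
```

Request:
play_rows --moves '[[[0.02,0.15,0],0,-1],[[0.04,0.3,0],0,-1],[[0.06,0.45,0],-0.1,-1],[[0.08,0.6,0],-0.2,-1],[[0.08,0.6,0],-0.2,-1],[[0.08,0.6,0],-0.2,-1]]'

```text
clock: 2.55
position: [512.4, -113.4, 429.2]
ee_rot: [-0.102, 0.995, -0.0, 0.0]
contact_force: [-0.2, 0.2, 0.2]
gripper_width: 85.3
```

Run:
```python
from h import *
s=arm.read_state(); print(s['clock'],s['position'],s['ee_rot'],s['contact_force'])
for n in ['wrist','scene','top']:
    p=snap(n,n+'1.png'); print(n,p['vfov'],p['dist'],p['xyz'],p['rotation'])
    for k in ['grip_rear','grip_front','caddy','lid_top','pad','jaw']:
        print(k,[(np.round(d['centre']),round(d['conf'],2)) for d in arm.look_for(k,p)])
```

```text
2.55 [ 512.41400089 -113.44796855  429.21959958] [-1.02330624e-01  9.94750396e-01 -8.90422320e-05  2.90746086e-04] [-0.1818168   0.20769472  0.20313245]
wrist 66.57728120117089 [-0.05031934  0.          0.          0.          0.        ] [ 437.91614162 -128.71300629  397.97750992] [-0.09419859 -0.11599678  0.76684662  0.62419358]
grip_rear [(array([ 557., -146.,  124.]), 0.88)]
grip_front [(array([549., -96., 129.]), 0.61), (array([523.,  64.,  79.]), 0.54), (array([538.,  -9.,  52.]), 0.45)]
caddy [(array([ 378., -206.,   74.]), 0.59), (array([522.,  58.,  80.]), 0.58)]
lid_top [(array([ 381., -208.,   73.]), 0.78), (array([528.,  64.,  76.]), 0.63)]
pad [(array([537., -11.,  54.]), 0.83), (array([549., -96., 126.]), 0.68)]
jaw [(array([545., -34.,  52.]), 0.66), (array([534.,  -6.,  55.]), 0.52)]
scene 47.06653942559306 [0.03100193 0.         0.         0.         0.        ] [-342.35808519  615.925798    784.60251249] [-0.18502563  0.4486002   0.8042811  -0.34300916]
grip_rear [(array([ 559., -141.,  120.]), 0.55)]
grip_front [(array([521.,  77.,  74.]), 0.63), (array([549., -90., 102.]), 0.5)]
caddy [(array([497.,  78.,  64.]), 0.86), (array([527.,  -6.,  50.]), 0.63)]
lid_top [(array([ 367., -202.,   69.]), 0.64), (array([515.,  73.,  79.]), 0.6)]
pad [(array([527.,  -2.,  50.]), 0.57)]
jaw [(array([533., -21.,  51.]), 0.75)]
top 42.498151736478924 [-0.02712025  0.          0.          0.          0.        ] [ 268.76130562 -133.73035551 1488.26726707] [ 0.03376964 -0.06551251 -0.70406918  0.70629619]
grip_rear []
grip_front [(array([514.,  45.,  77.]), 0.28)]
caddy [(array([ 356., -213.,   72.]), 0.87), (array([515.,  46.,  80.]), 0.82)]
lid_top [(array([518.,  50.,  80.]), 0.91), (array([ 358., -219.,   67.]), 0.88)]
pad []
jaw [(array([533., -15.,  61.]), 0.58)]
```

View pics/wrist1.png

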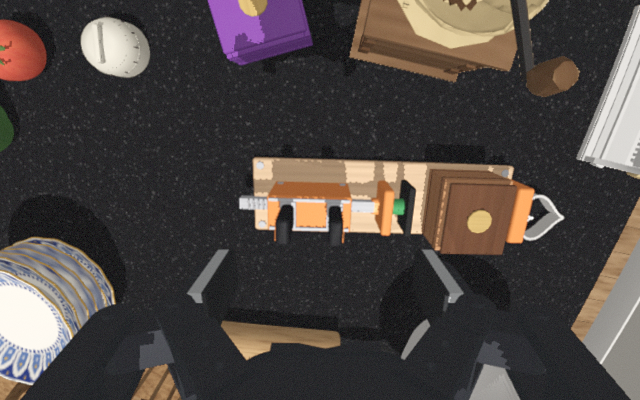

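View pics/top1.png

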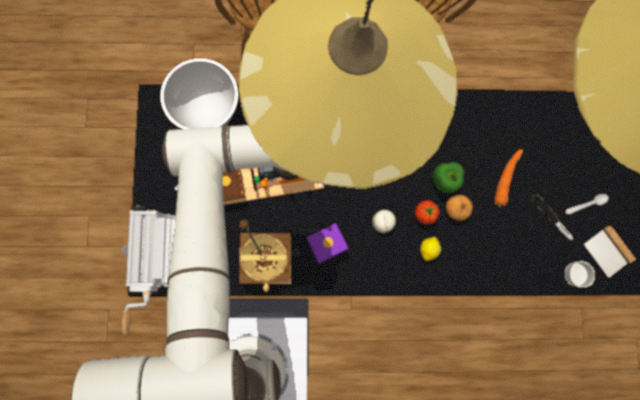

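View pics/scene1.png

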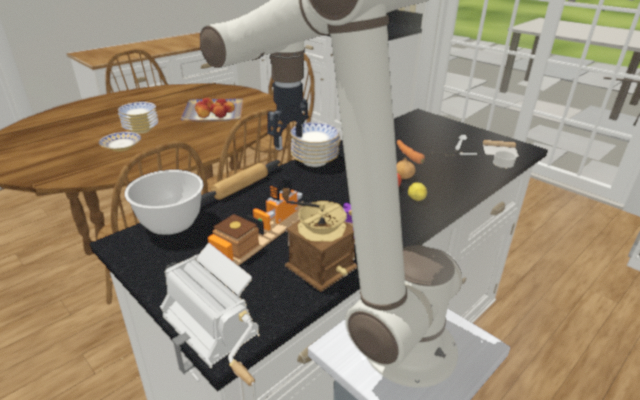

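Run:
```python
import cv2
i=cv2.imread('pics/wrist1.png')[140:270,230:580]
cv2.imwrite('pics/c1.png',cv2.resize(i[:, :180],None,fx=4.4,fy=4.4,interpolation=cv2.INTER_CUBIC))
cv2.imwrite('pics/c2.png',cv2.resize(i[:, 160:],None,fx=4.2,fy=4.2,interpolation=cv2.INTER_CUBIC))
```

```text
(no output)
```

View pics/c1.png

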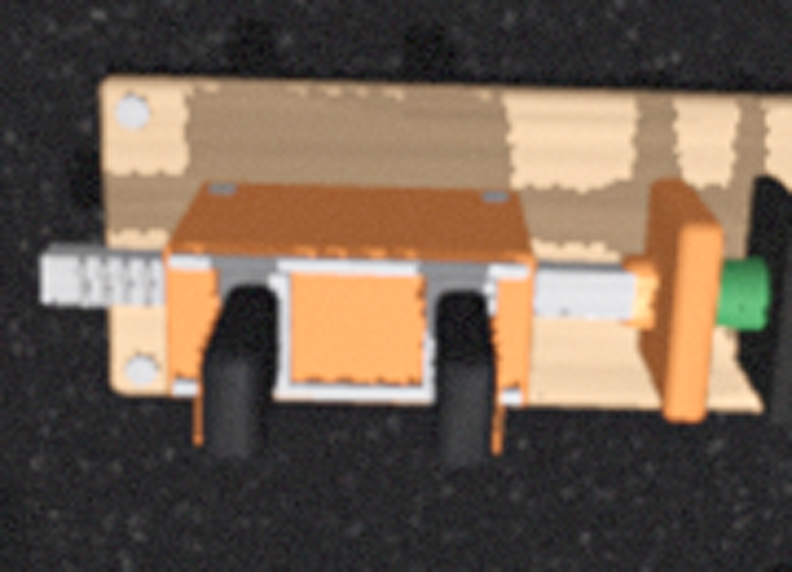

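View pics/c2.png

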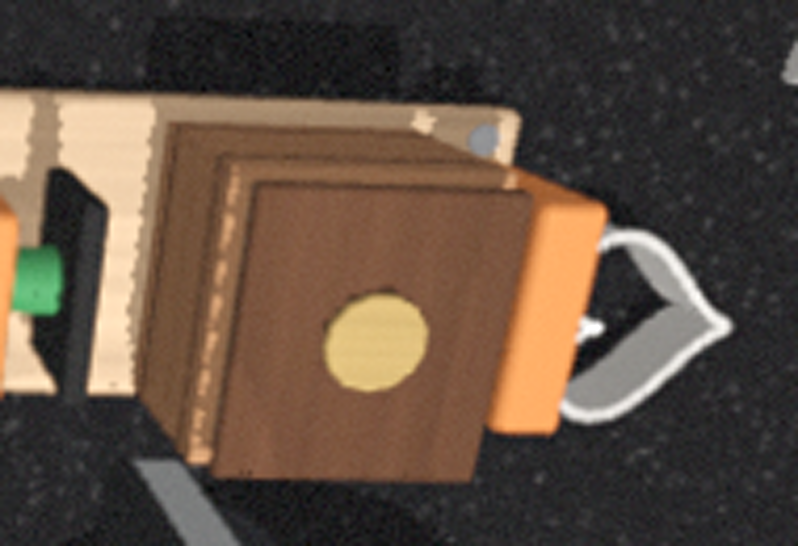

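```bash
cat > fit.py <<'E'
from h import *
from scipy.optimize import least_squares
p=arm.get_image('wrist')
a=lambda x,y:(230+x/4.4,140+y/4.4); b=lambda x,y:(390+x/4.2,140+y/4.2)
uv=np.array([a(102,78),b(520,110),a(112,395),a(233,456),a(467,458)])
def model(q):
    x,y,t,g=q
    P=np.array([[-50,-172.5,10],[-50,172.5,10],[50,-172.5,10],[14,g-26,130],[14,g+26,130]],float)
    c,s=np.cos(t),np.sin(t)
    return np.c_[x+c*P[:,0]-s*P[:,1],y+s*P[:,0]+c*P[:,1],P[:,2]]
r=least_squares(lambda q:(proj(p,model(q))-uv).ravel(),[530,-30,.17,-80],loss='soft_l1')
print(r.x,np.degrees(r.x[2]));print(r.fun.reshape(-1,2).round(1))
x,y,t,g=r.x
W=lambda X,Y:(x+np.cos(t)*X-np.sin(t)*Y,y+np.sin(t)*X+np.cos(t)*Y)
print('grip',W(0,g),'jaw',W(0,145),'caddy at 0.1',W(0,100))
bt=unproj(p,[b(377,342)],83)[0];print('button',bt)
d=bt[:2]-[x,y];print('in clamp',np.cos(t)*d[0]+np.sin(t)*d[1],-np.sin(t)*d[0]+np.cos(t)*d[1])
E
python3 fit.py
```

```text
[ 5.42010921e+02 -2.70039651e+01  1.71609198e-01 -9.22962706e+01] 9.832482798721845
[[-0.6 -1.2]
 [ 1.7 -0.4]
 [-0.2 -1.4]
 [-0.2  1.3]
 [ 0.1  2.5]]
grip (np.float64(557.772182195582), np.float64(-117.94451826001108)) jaw (np.float64(517.2495416074854), np.float64(115.86616508106715)) caddy at 0.1 (np.float64(524.9341074954746), np.float64(71.52715914821891))
button [527.18221142  68.7502294   83.        ]
in clamp 1.7408709702808345 96.879955393481
```

Run:
```python
from h import *
p=arm.get_image('wrist');q=arm.get_image('top');s=arm.get_image('scene')
for z in (120,160,200,240): print(z,unproj(p,[(553,76)],z)[0].round(),unproj(q,[(243,225)],z)[0].round(),unproj(s,[(287,192)],z)[0].round())
i=cv2.imread('pics/scene1.png')[160:300,190:390]; cv2.imwrite('pics/s1.png',cv2.resize(i,None,fx=4,fy=4,interpolation=cv2.INTER_CUBIC))
```

```text
120 [373.  64. 120.] [402.  12. 120.] [ 510. -103.  120.]
160 [382.  36. 160.] [398.   8. 160.] [459. -60. 160.]
200 [391.   9. 200.] [395.   4. 200.] [408. -17. 200.]
240 [401. -19. 240.] [391.  -0. 240.] [356.  26. 240.]
```

View pics/s1.png

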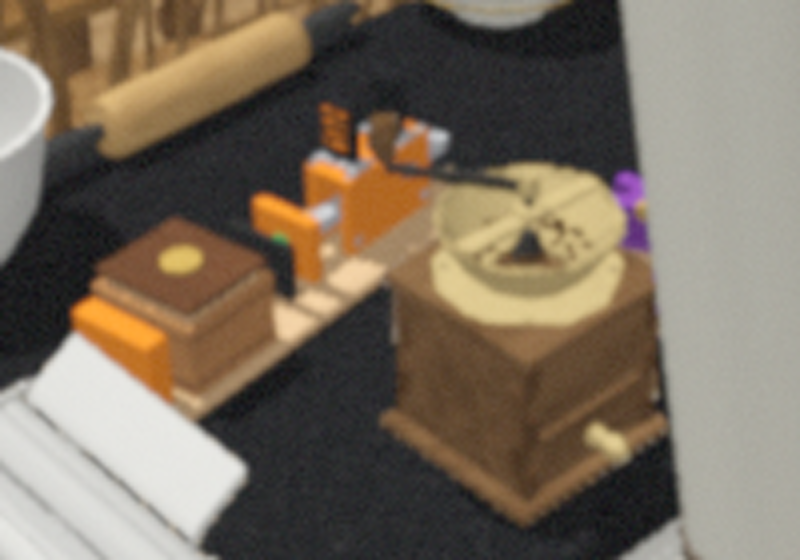

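Request:
play_rows --moves '[[[0.01,0.12,0],0,1],[[0.02,0.3,0],-0.06,1],[[0.04,0.45,-0.05],-0.06,1],[[0.05,0.6,-0.15],-0.06,1],[[0.05,0.61,-0.3],-0.06,1],[[0.05,0.61,-0.42],-0.06,1],[[0.05,0.61,-0.5],-0.06,1],[[0.05,0.61,-0.5],-0.06,1],[[0.05,0.61,-0.5],-0.06,1]]'

```text
clock: 4.92
position: [528.0, 70.2, 280.2]
ee_rot: [-0.087, 0.996, 0.0, 0.001]
contact_force: [1.4, 0.3, 0.2]
gripper_width: 0.4
```

Run:
```python
from h import *
snap('wrist','wrist2.png')
p=snap('scene','scene2.png')
i=cv2.imread('pics/scene2.png')[160:300,190:390]; cv2.imwrite('pics/s2.png',cv2.resize(i,None,fx=4,fy=4,interpolation=cv2.INTER_CUBIC))
s=arm.read_state();print(s['position'],s['contact_force'],s['ee_rot'])
```

```text
[527.92490332  70.21517409 280.59631207] [-0.3799358  -0.9784599   0.90146776] [-8.68099363e-02  9.96223308e-01  4.29398610e-04  1.72370008e-03]
```

View pics/wrist2.png

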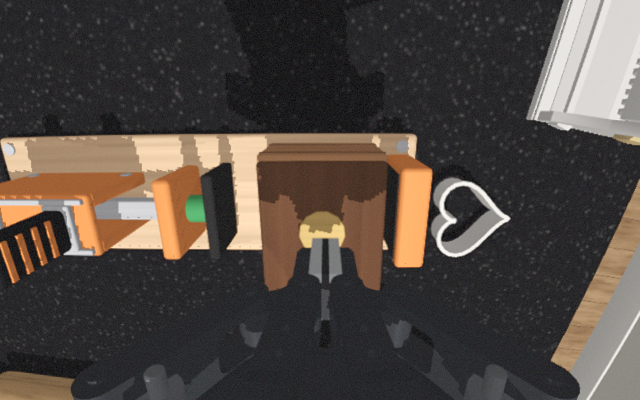

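View pics/s2.png

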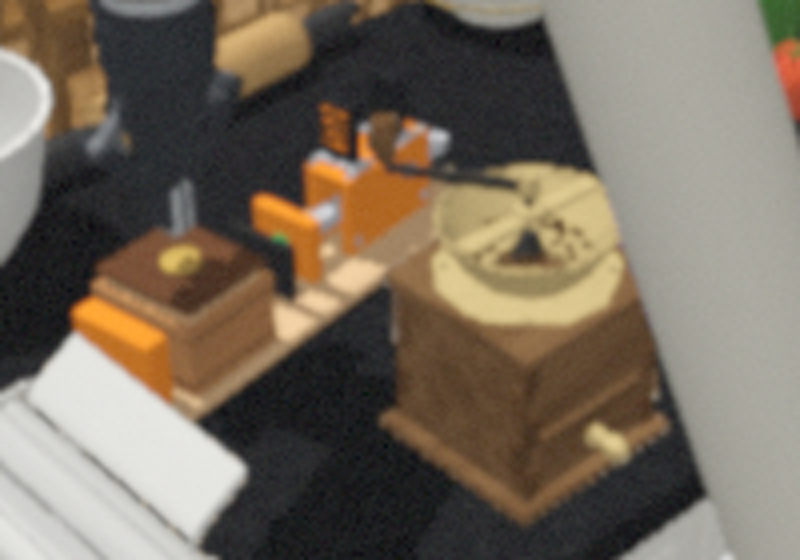

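The closed fingertips at wrist px (325,250) stand over the brass button at (322,232). Next I press down.

Request:
play_rows --moves '[[[0,0,-0.04],0,1],[[0,0,-0.07],0,1],[[0,0,-0.085],0,1],[[0,0,-0.095],0,1],[[0,0,-0.105],0,1],[[0,0,-0.105],0,1]]'

```text
clock: 5.78
position: [528.0, 70.2, 248.9]
ee_rot: [-0.087, 0.996, 0.001, 0.002]
contact_force: [-1.4, 0.3, 0.7]
gripper_width: 0.0
```

Request:
play_rows --moves '[[[0,0,-0.005],0,1],[[0,0,-0.01],0,1],[[0,0,-0.01],0,1]]'

```text
clock: 6.15
position: [528.2, 70.4, 248.4]
ee_rot: [-0.087, 0.996, 0.0, 0.003]
contact_force: [-7.2, -0.0, 16.4]
gripper_width: -0.1
```

The fingers stopped rigidly with 16 N at tip height of about 75 mm, so the lid appears home. I'll lift and go over to the grips.

Request:
play_rows --moves '[[[0,0,0.12],0,1],[[0,0,0.26],0,0.2],[[0.02,-0.12,0.3],0,-1],[[0.05,-0.3,0.3],0,-1],[[0.08,-0.48,0.3],0,-1],[[0.1,-0.628,0.3],0,-1],[[0.1,-0.628,0.3],0,-1],[[0.1,-0.628,0.3],0,-1]]'

```text
clock: 7.15
position: [558.3, -118.0, 338.0]
ee_rot: [-0.087, 0.996, 0.001, 0.003]
contact_force: [-0.8, 1.3, -0.5]
gripper_width: 85.7
```

Run:
```python
from h import *
p=snap('wrist','wrist3.png')
for k in ['grip_rear','grip_front']:
        print(k,[(np.round(d['centre']),round(d['conf'],2)) for d in arm.look_for(k,p)])
p=snap('scene','scene3.png')
i=cv2.imread('pics/scene3.png')[160:300,190:390]; cv2.imwrite('pics/s3.png',cv2.resize(i,None,fx=4,fy=4,interpolation=cv2.INTER_CUBIC))
s=arm.read_state();print(s['clock'],s['position'],s['contact_force'],s['ee_rot'])
```

```text
grip_rear [(array([ 559., -144.,  127.]), 0.87)]
grip_front [(array([539., -88.,  50.]), 0.49), (array([549., -32.,  52.]), 0.37)]
7.35 [ 558.2929963  -116.97289322  338.40893025] [-0.19056356 -0.06672329  0.02847469] [-8.82003371e-02  9.96098061e-01  4.47136561e-04  3.02550467e-03]
```

View pics/wrist3.png

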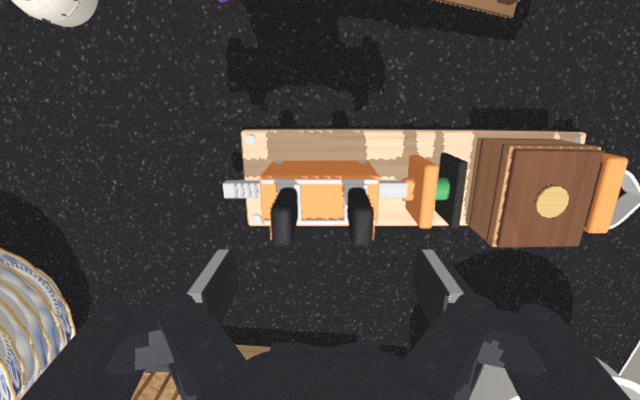

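View pics/s3.png

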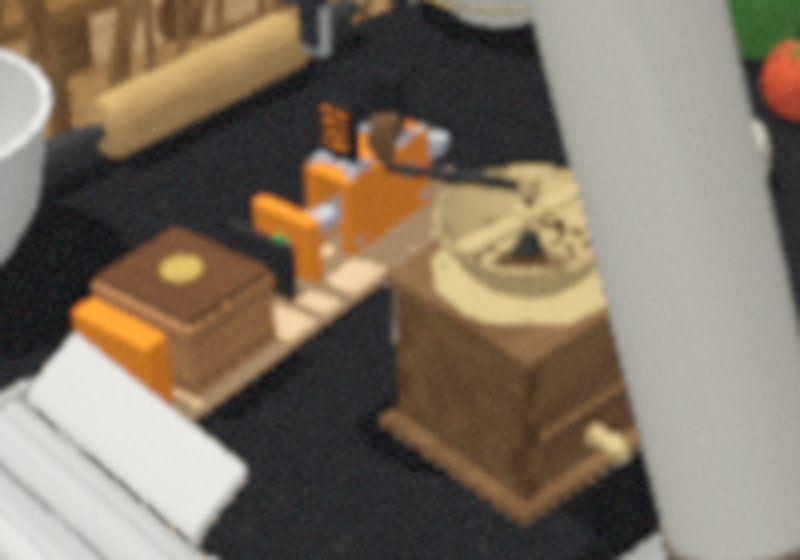

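Run:
```python
from h import *
def cen(f,box):
    i=cv2.imread('pics/'+f); x0,y0,x1,y1=box; c=i[y0:y1,x0:x1]
    c=cv2.resize(c,None,fx=4,fy=4,interpolation=cv2.INTER_CUBIC)
    h=cv2.cvtColor(c,cv2.COLOR_BGR2HSV)
    m=((h[...,0]>18)&(h[...,0]<32)&(h[...,1]>70)&(h[...,2]>140)).astype(np.uint8)
    n,l,s,ce=cv2.connectedComponentsWithStats(m); k=1+np.argmax(s[1:,4])
    print(f,s[k],ce[k]); return (ce[k]+.5)/4-.5+[x0,y0]
p=arm.get_image('scene')
a=cen('scene1.png',(222,215,250,240));b=cen('scene3.png',(222,215,250,240));print(a,b)
for z in (83,84,85):print('pre',z,unproj(p,[a],z)[0])
X=unproj(p,[a],83)[0]
for d in range(0,13,2): print(d,proj(p,X-[0,0,d])[0]-a)
w=arm.get_image('wrist')
c=cen('wrist3.png',(530,180,575,222))
for z in (75,77,80): print('post',z,unproj(w,[c],z)[0],unproj(p,[b],z)[0])
```

```text
scene1.png [ 31  26  44  28 980] [52.62040816 39.80612245]
scene3.png [ 32  34  43  29 987] [53.11043566 48.56433637]
[234.78010204 224.57653061] [234.90260892 226.76608409]
pre 83 [525.02017319  68.45077503  83.        ]
pre 84 [523.78389162  69.23109581  84.        ]
pre 85 [522.54761004  70.0114166   85.        ]
0 [0. 0.]
2 [0.06314311 0.61772523]
4 [0.12616816 1.23438865]
6 [0.18907551 1.8499932 ]
8 [0.25186551 2.46454181]
10 [0.31453851 3.07803739]
12 [0.37709484 3.69048287]
wrist3.png [   22    24   133   128 12667] [88.66858767 86.901871  ]
post 75 [527.21017807  68.52724006  75.        ] [526.30069501  67.95468375  75.        ]
post 77 [526.83339268  66.81312243  77.        ] [523.85239821  69.499129    77.        ]
post 80 [526.26821459  64.24194598  80.        ] [520.17995301  71.81579687  80.        ]
```

Run:
```python
from h import *
w=arm.get_image('wrist')
i=cv2.imread('pics/wrist3.png')[130:260,215:395]; cv2.imwrite('pics/c3.png',cv2.resize(i,None,fx=4.4,fy=4.4,interpolation=cv2.INTER_CUBIC))
for uv in [(282,243),(361,243)]: print(unproj(w,[uv],130)[0])
for f,c in((14,-92.3-26),(14,-92.3+26),(-14,-92.3-26),(-14,-92.3+26)):
    t=.1716;print(f,c,proj(w,[542+np.cos(t)*f-np.sin(t)*c,-27+np.sin(t)*f+np.cos(t)*c,130])[0])
print(arm.read_state()['position'])
```

```text
[ 574.30903562 -141.90929003  130.        ]
[565.45895583 -92.0370379  130.        ]
14 -118.3 [282.79277558 245.51951107]
14 -66.3 [363.6453911  245.80587419]
-14 -118.3 [281.0352552  204.35975861]
-14 -66.3 [365.63091328 204.67739874]
[ 558.2757764  -117.25994771  338.45857073]
```

View pics/c3.png

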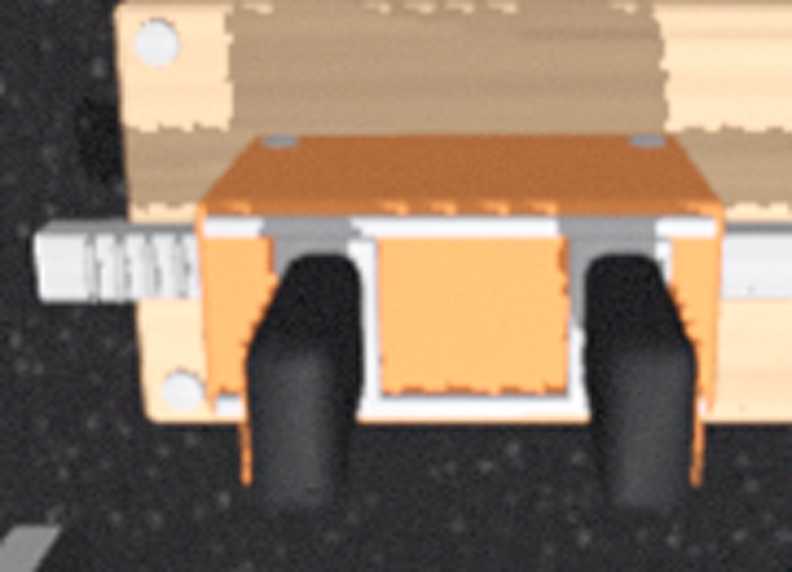

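Request:
play_rows --moves '[[[0,-0.003,-0.1],0,-1],[[0,-0.003,-0.2],0,-1],[[0,-0.003,-0.25],0,-1],[[0,-0.003,-0.25],0,-1],[[0,-0.003,-0.25],0,-1]]'

```text
clock: 8.12
position: [558.9, -118.1, 264.6]
ee_rot: [-0.088, 0.996, 0.0, 0.004]
contact_force: [-0.6, -0.4, 0.4]
gripper_width: 85.4
```

```bash
cat > look.py <<'E'
from h import *
import sys
n=sys.argv[1]
p=snap('wrist','w%s.png'%n)
i=cv2.imread('pics/w%s.png'%n)[100:300,200:640]; cv2.imwrite('pics/w%sz.png'%n,cv2.resize(i[:, 140:],None,fx=2.6,fy=2.6,interpolation=cv2.INTER_CUBIC))
s=arm.read_state();print(s['clock'],s['position'],s['contact_force'],s['ee_rot'],s['gripper_width'])
# predicted pixel rows for pad-face top corner (z=63,x=-30) and (x=+30) vs travel
t=.1716
for T in range(0,66,10):
    P=[[542+np.cos(t)*f-np.sin(t)*(15+T),-27+np.sin(t)*f+np.cos(t)*(15+T),63] for f in(-30,30)]
    print(T,proj(p,P).round(1).tolist())
E
python3 look.py 4
```

```text
8.175 [ 558.82319942 -118.09881874  264.75107182] [-0.3478696   0.22008134 -0.12858105] [-8.82153261e-02  9.96092217e-01  2.48809066e-04  4.27672328e-03] 85.52126178620928
0 [[508.1, 181.9], [490.5, 271.5]]
10 [[524.3, 182.1], [505.4, 271.3]]
20 [[540.4, 182.2], [520.1, 271.1]]
30 [[556.2, 182.3], [534.6, 270.9]]
40 [[571.8, 182.5], [549.0, 270.7]]
50 [[587.1, 182.6], [563.2, 270.4]]
60 [[602.2, 182.7], [577.2, 270.1]]
```

View pics/w4.png

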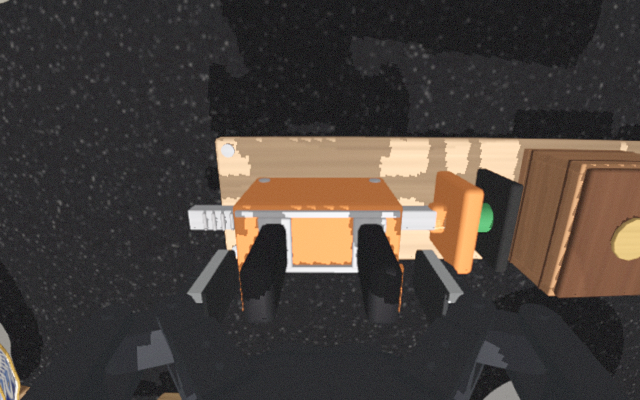

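Request:
play_rows --moves '[[[0,0,0],0,-0.5],[[0,0,0],0,0],[[0,0,0],0,0.25],[[0,0,0],0,0.25],[[0,0,0],0,0.25]]'

```text
clock: 8.8
position: [560.0, -119.3, 267.7]
ee_rot: [-0.089, 0.996, -0.001, 0.007]
contact_force: [-0.9, -5.0, 6.7]
gripper_width: 32.8
```

```bash
python3 look.py 5
```

```text
8.85 [ 560.01066224 -119.28479568  267.75700149] [-0.12926818 -6.61959731  7.11753892] [-0.08852607  0.9960481  -0.00122895  0.00705811] 32.818160902418384
0 [[509.5, 177.5], [491.8, 266.3]]
10 [[525.6, 177.7], [506.5, 266.2]]
20 [[541.6, 177.8], [521.1, 266.1]]
30 [[557.2, 178.0], [535.5, 265.9]]
40 [[572.7, 178.2], [549.8, 265.7]]
50 [[587.9, 178.4], [563.8, 265.5]]
60 [[602.9, 178.6], [577.7, 265.3]]
```

View pics/w5.png

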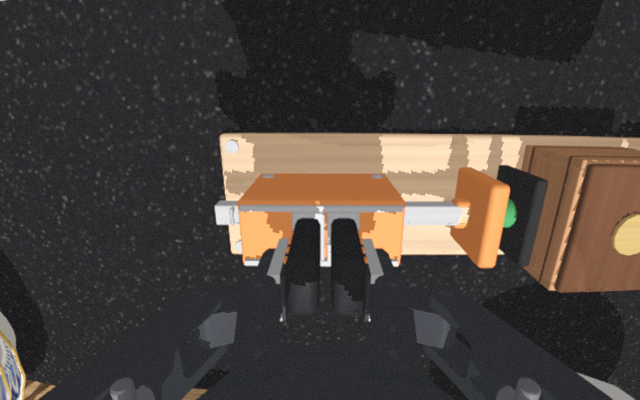

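Request:
play_rows --moves '[[[0,0,0],0,-0.7],[[-0.003,0,-0.01],0,-0.8],[[-0.003,0,-0.01],0,-0.8],[[-0.003,0,-0.01],0,-0.8],[[-0.003,0,-0.01],0,-0.5],[[-0.003,0,-0.01],0,0],[[-0.003,0,-0.01],0,0.25],[[-0.003,0,-0.01],0,0.25],[[-0.003,0,-0.01],0,0.25]]'

```text
clock: 9.98
position: [559.7, -119.3, 266.4]
ee_rot: [-0.089, 0.996, -0.002, 0.009]
contact_force: [-1.6, 0.2, 6.9]
gripper_width: 32.5
```

```bash
python3 look.py 6
```

```text
10.025 [ 559.69618617 -119.27862057  266.38282618] [-0.73285765  0.40518998  6.52865365] [-0.08864819  0.99602571 -0.00153911  0.00848051] 32.7306203699845
0 [[511.3, 177.8], [493.1, 267.1]]
10 [[527.5, 178.0], [507.9, 267.0]]
20 [[543.6, 178.1], [522.6, 266.9]]
30 [[559.4, 178.3], [537.1, 266.7]]
40 [[575.0, 178.5], [551.5, 266.6]]
50 [[590.3, 178.7], [565.6, 266.4]]
60 [[605.3, 178.9], [579.6, 266.1]]
```

View pics/w6.png

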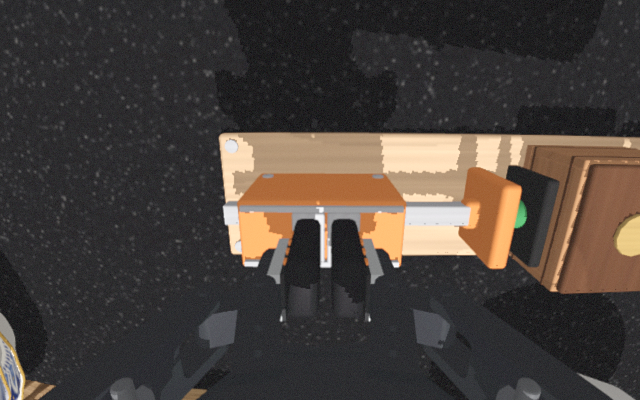

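Request:
play_rows --moves '[[[0,0,0],0,-1],[[0,0,-0.005],0,-1],[[0,0,-0.005],0,-1],[[0,0,-0.005],0,-1],[[0,0,-0.005],0,-1]]'

```text
clock: 10.65
position: [559.7, -119.3, 264.9]
ee_rot: [-0.089, 0.996, -0.002, 0.009]
contact_force: [0.1, 0.3, -0.0]
gripper_width: 85.3
```

```bash
python3 look.py 7
```

```text
10.7 [ 559.73845959 -119.26406643  264.91531307] [0.34653721 0.53410501 0.76514488] [-0.08867568  0.99602289 -0.00155242  0.00852164] 85.27750699057458
0 [[512.8, 178.4], [494.3, 268.3]]
10 [[529.1, 178.5], [509.2, 268.2]]
20 [[545.3, 178.7], [524.0, 268.0]]
30 [[561.2, 178.9], [538.6, 267.9]]
40 [[576.9, 179.1], [553.0, 267.7]]
50 [[592.3, 179.3], [567.3, 267.5]]
60 [[607.4, 179.5], [581.3, 267.3]]
```

View pics/w7.png

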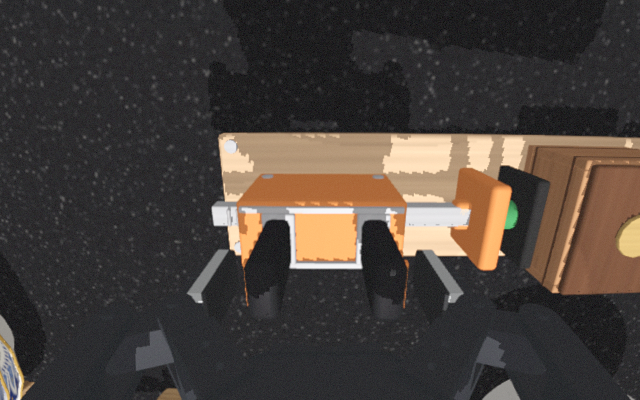

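Request:
play_rows --moves '[[[0,0,0],0,-0.5],[[0,0,0],0,0.25],[[0,0,0],0,0.25],[[0,0,0],0,0.25]]'

```text
clock: 11.2
position: [560.2, -119.1, 266.5]
ee_rot: [-0.089, 0.996, -0.002, 0.01]
contact_force: [-1.5, 2.2, 6.3]
gripper_width: 32.5
```

```bash
python3 look.py 8
```

```text
11.25 [ 560.24367939 -119.1170438   266.500922  ] [-1.04999226  1.87976135  7.10961712] [-0.08875268  0.99600355 -0.00170319  0.00984854] 32.60725961203286
0 [[511.8, 176.0], [493.4, 265.6]]
10 [[528.0, 176.2], [508.2, 265.5]]
20 [[544.1, 176.4], [522.9, 265.4]]
30 [[559.9, 176.6], [537.5, 265.2]]
40 [[575.5, 176.8], [551.8, 265.1]]
50 [[590.9, 177.0], [566.0, 264.9]]
60 [[606.0, 177.2], [580.0, 264.7]]
```

Request:
play_rows --moves '[[[0,0,0],0,0.15],[[0,0,0],0,0.1],[[0,0,0],0,0.05],[[0,0,0],0,0]]'

```text
clock: 11.75
position: [560.1, -119.1, 266.0]
ee_rot: [-0.089, 0.996, -0.002, 0.009]
contact_force: [1.6, 0.8, -3.8]
gripper_width: 42.6
```

```bash
python3 look.py 9; python3 -c "
import cv2,numpy as np
cv2.imwrite('pics/m89.png',np.vstack([cv2.imread('pics/w8.png')[130:300],cv2.imread('pics/w9.png')[130:300]]))"
```

```text
11.8 [ 560.1231124  -119.08189658  265.99575548] [ 0.94561621  0.24169383 -3.83568878] [-0.08863891  0.99601756 -0.00157084  0.00947117] 43.02854443892686
0 [[511.9, 176.5], [493.5, 266.2]]
10 [[528.2, 176.7], [508.4, 266.1]]
20 [[544.3, 176.9], [523.1, 266.0]]
30 [[560.2, 177.1], [537.7, 265.8]]
40 [[575.8, 177.3], [552.0, 265.7]]
50 [[591.2, 177.5], [566.2, 265.5]]
60 [[606.3, 177.7], [580.2, 265.3]]
```

View pics/m89.png

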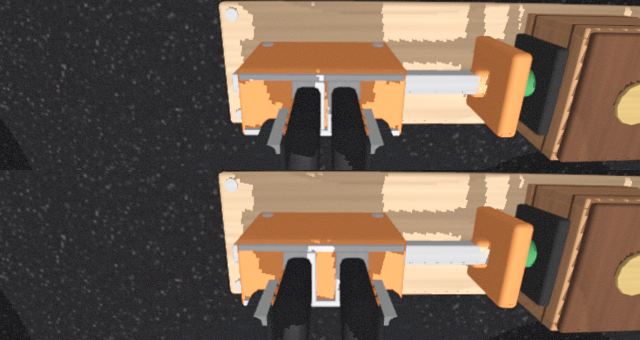

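Request:
play_rows --moves '[[[0,0,0],0,-0.08],[[0,0,0],0,-0.15],[[0,0,0],0,-0.25],[[0,0,-0.003],0,-0.35],[[0,0,-0.005],0,-0.45],[[0,0,-0.005],0,-0.55],[[0,0,-0.005],0,-0.65],[[0,0,-0.005],0,-0.7],[[0,0,-0.005],0,-0.8]]'

```text
clock: 12.92
position: [560.3, -119.2, 264.7]
ee_rot: [-0.089, 0.996, -0.002, 0.01]
contact_force: [0.2, -0.1, -0.5]
gripper_width: 77.0
```

```bash
python3 look.py 10
```

```text
12.975 [ 560.23697134 -119.15185034  264.58787432] [0.0884046  0.12777487 0.18703017] [-0.08865475  0.99601421 -0.00163763  0.00966143] 76.84249740402122
0 [[513.6, 176.9], [494.9, 267.1]]
10 [[530.0, 177.0], [509.8, 267.0]]
20 [[546.2, 177.2], [524.6, 266.9]]
30 [[562.1, 177.4], [539.3, 266.7]]
40 [[577.9, 177.6], [553.7, 266.5]]
50 [[593.3, 177.8], [568.0, 266.3]]
60 [[608.5, 178.0], [582.1, 266.1]]
```

View pics/w10.png

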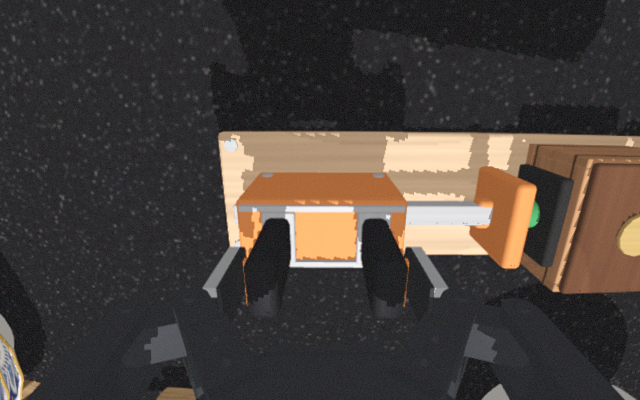

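Request:
play_rows --moves '[[[0,0,0],0,-0.55],[[0,0,0],0,-0.4],[[0,0,0],0,-0.25],[[0,0,0],0,-0.1],[[0,0,0],0,0],[[0,0,0],0,0.1],[[0,0,0],0,0.18],[[0,0,0],0,0.22],[[0,0,0],0,0.22]]'

```text
clock: 14.1
position: [560.8, -118.9, 266.4]
ee_rot: [-0.089, 0.996, -0.002, 0.011]
contact_force: [-2.3, 2.4, 8.8]
gripper_width: 33.4
```

```bash
python3 look.py 11
```

```text
14.15 [ 560.79348644 -118.92971886  266.41686956] [-1.29575592  2.28752973  8.29545555] [-0.0888828   0.99597755 -0.00179205  0.01119637] 33.95118855569944
0 [[512.3, 174.3], [493.7, 264.1]]
10 [[528.6, 174.5], [508.6, 264.1]]
20 [[544.7, 174.7], [523.3, 263.9]]
30 [[560.6, 174.9], [537.9, 263.8]]
40 [[576.3, 175.1], [552.2, 263.6]]
50 [[591.7, 175.4], [566.4, 263.5]]
60 [[606.8, 175.6], [580.4, 263.3]]
```

View pics/w11.png

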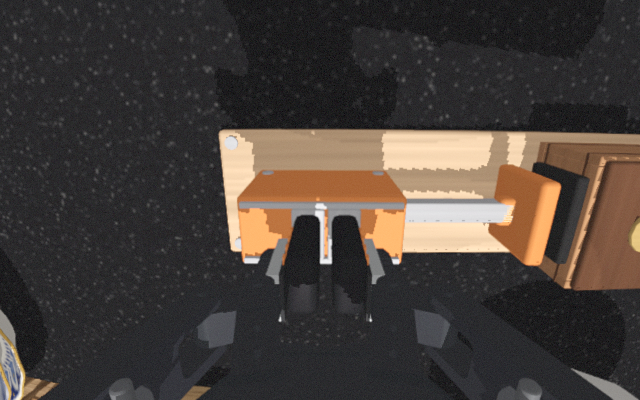

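Request:
play_rows --moves '[[[0,0,0],0,0.15],[[0,0,0],0,0.08],[[0,0,0],0,0],[[0,0,0],0,-0.08],[[0,0,0],0,-0.16],[[0,0,0],0,-0.25],[[0,0,-0.003],0,-0.35],[[0,0,-0.005],0,-0.45],[[0,0,-0.005],0,-0.55],[[0,0,-0.005],0,-0.65],[[0,0,-0.005],0,-0.75],[[0,0,-0.005],0,-0.8]]'

```text
clock: 15.65
position: [560.9, -119.0, 265.1]
ee_rot: [-0.089, 0.996, -0.002, 0.011]
contact_force: [-0.5, 0.6, 0.1]
gripper_width: 76.6
```

```bash
python3 look.py 12
cat > sc.py <<'E'
from h import *
import sys
n=sys.argv[1]; p=snap('scene','sc%s.png'%n)
i=cv2.imread('pics/sc%s.png'%n)[190:270,200:310]; cv2.imwrite('pics/sc%sz.png'%n,cv2.resize(i,None,fx=7,fy=7,interpolation=cv2.INTER_CUBIC))
E
python3 sc.py 12
```

```text
15.7 [ 560.88511079 -119.01402567  265.05034909] [-0.2838711  -0.24015875 -0.02337755] [-0.08886813  0.99597627 -0.0018579   0.01141367] 76.58312168967166
0 [[514.0, 174.5], [495.1, 264.9]]
10 [[530.4, 174.7], [510.0, 264.8]]
20 [[546.6, 174.9], [524.8, 264.7]]
30 [[562.6, 175.1], [539.5, 264.5]]
40 [[578.3, 175.3], [553.9, 264.4]]
50 [[593.8, 175.6], [568.2, 264.2]]
60 [[609.0, 175.8], [582.3, 264.0]]
```

View pics/w12.png

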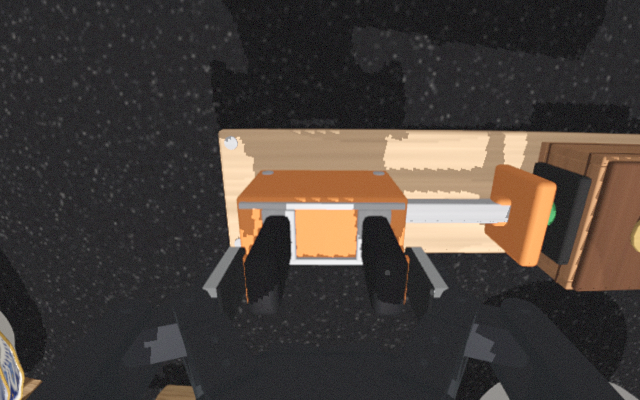

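View pics/sc12z.png

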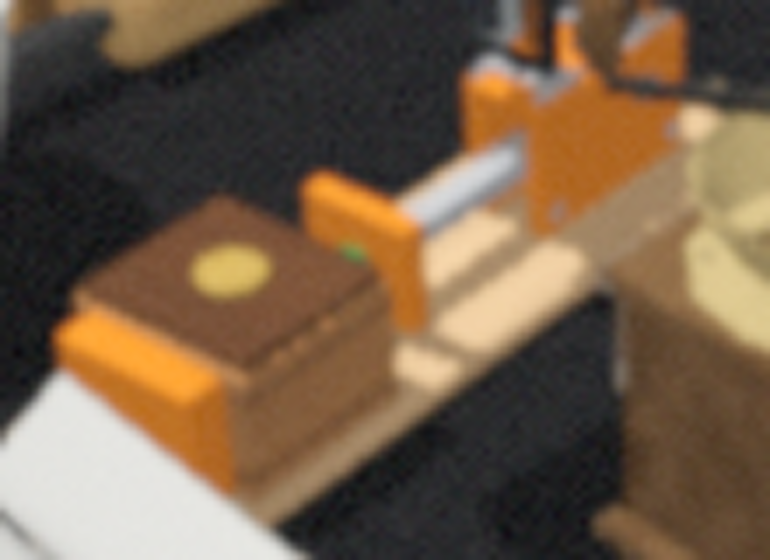

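Request:
play_rows --moves '[[[0,0,0],0,-0.6],[[0,0,0],0,-0.5],[[0,0,0],0,-0.4],[[0,0,0],0,-0.3],[[0,0,0],0,-0.22],[[0,0,0],0,-0.16],[[0,0,0],0,-0.1],[[0,0,0],0,-0.05],[[0,0,0],0,0],[[0,0,0],0,0]]'

```text
clock: 17.0
position: [561.3, -118.8, 267.1]
ee_rot: [-0.089, 0.996, -0.002, 0.013]
contact_force: [-2.7, 2.2, 10.7]
gripper_width: 43.0
```

```bash
python3 look.py 13;python3 sc.py 13
```

```text
17.05 [ 561.26878297 -118.74884431  267.13766917] [-2.69108398  3.16116696 11.07089637] [-0.08921759  0.99592982 -0.00204065  0.01264318] 42.72656810906378
0 [[512.2, 172.4], [493.5, 262.2]]
10 [[528.5, 172.6], [508.4, 262.1]]
20 [[544.6, 172.9], [523.1, 262.0]]
30 [[560.5, 173.1], [537.6, 261.9]]
40 [[576.1, 173.3], [552.0, 261.8]]
50 [[591.5, 173.6], [566.2, 261.7]]
60 [[606.7, 173.8], [580.2, 261.5]]
```

View pics/w13.png

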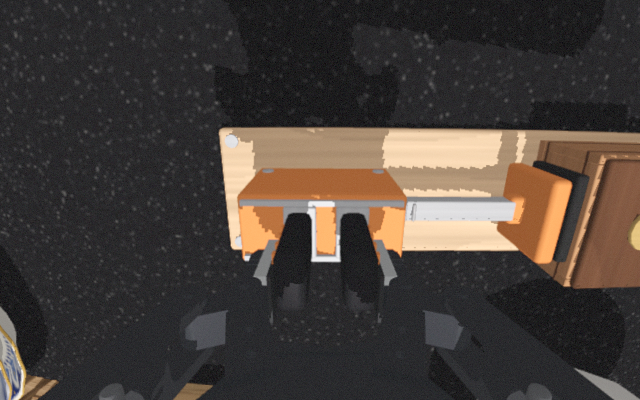

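View pics/sc13z.png

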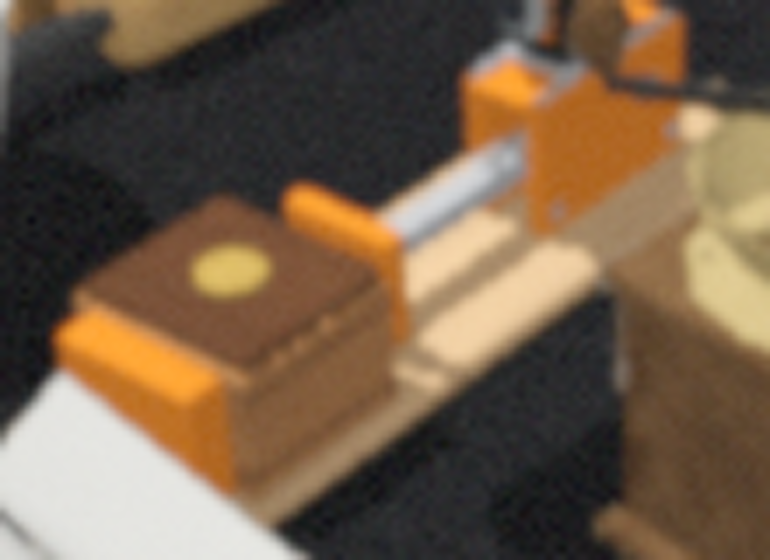

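Run:
```python
import cv2,numpy as np
o=[cv2.resize(cv2.imread('pics/w%d.png'%n)[155:205,460:620],None,fx=4.5,fy=4.5,interpolation=cv2.INTER_CUBIC)[:195] for n in (10,12,13)]
cv2.imwrite('pics/cmp.png',np.vstack(o))
from h import *
p=arm.get_image('scene'); t=.1716
W=lambda X,Y,z:[542+np.cos(t)*X-np.sin(t)*Y,-27+np.sin(t)*X+np.cos(t)*Y,z]
print(proj(p,[W(0,y,62) for y in (30,40,50)]))
```

```text
[[252.44444232 219.69669862]
 [249.96711038 221.32551257]
 [247.46232374 222.97231579]]
```

View pics/cmp.png

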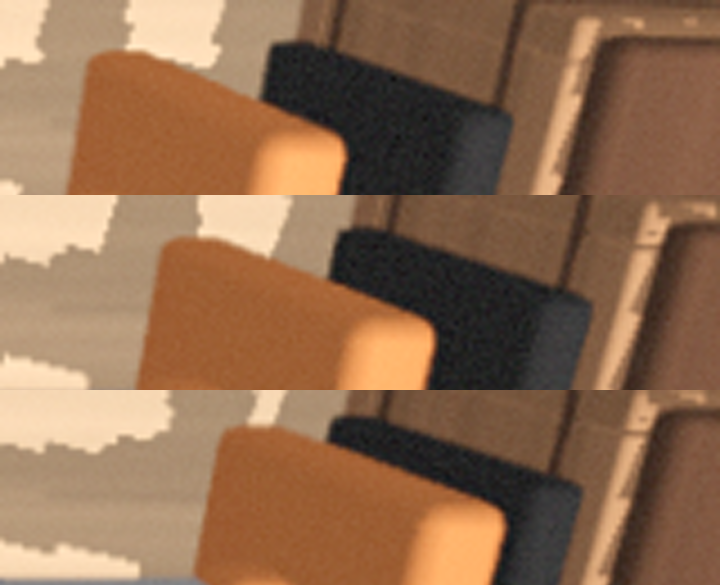

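The caddy's already at the fixed jaw (it hasn't moved between the last two views). The plate-to-pad gap in px (506→582, against 435→592 before) means the pad is in by about 12 mm, which is too close to the limit. I'll ease the squeeze a little.

Request:
play_rows --moves '[[[0,0,0],0,-0.04],[[0,0,0],0,-0.08],[[0,0,0],0,-0.12],[[0,0,0],0,-0.15],[[0,0,0],0,-0.15],[[0,0,0],0,-0.15]]'

```text
clock: 17.9
position: [561.3, -118.7, 266.5]
ee_rot: [-0.089, 0.996, -0.002, 0.012]
contact_force: [2.7, 0.1, -7.7]
gripper_width: 49.0
```

```bash
python3 look.py 14;python3 sc.py 14
python3 - <<'E'
import cv2,numpy as np
o=[cv2.resize(cv2.imread('pics/w%d.png'%n)[155:205,460:620],None,fx=4.5,fy=4.5,interpolation=cv2.INTER_CUBIC)[:195] for n in (12,13,14)]
cv2.imwrite('pics/cmp2.png',np.vstack(o))
E
```

```text
17.95 [ 561.25534231 -118.70068291  266.51106636] [ 2.70906729  0.83693074 -7.37340291] [-0.08914202  0.99593966 -0.00191772  0.01241816] 49.43041765124279
0 [[512.6, 172.8], [493.8, 262.8]]
10 [[529.0, 173.0], [508.7, 262.7]]
20 [[545.1, 173.2], [523.5, 262.6]]
30 [[561.0, 173.4], [538.0, 262.5]]
40 [[576.7, 173.7], [552.4, 262.4]]
50 [[592.1, 173.9], [566.7, 262.2]]
60 [[607.3, 174.2], [580.7, 262.0]]
```

View pics/cmp2.png

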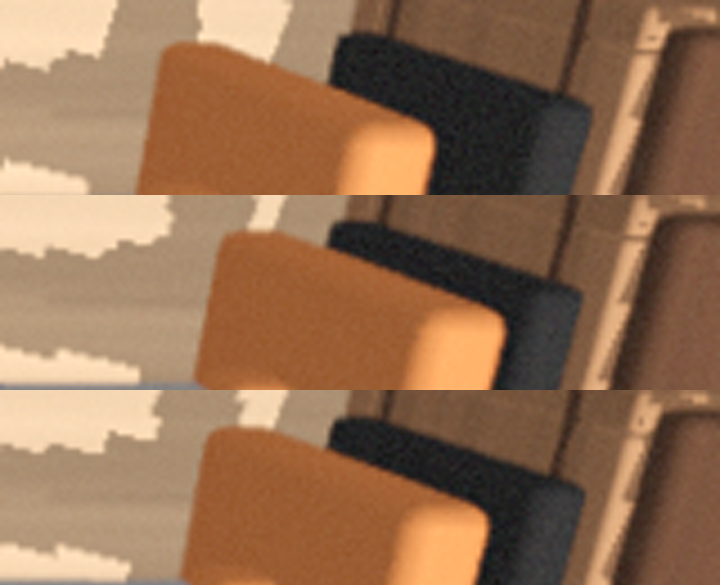

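View pics/w14.png

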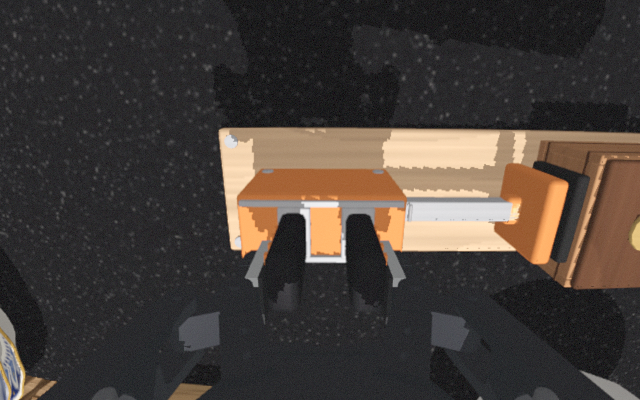

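Run:
```python
import cv2,numpy as np
a=cv2.resize(cv2.imread('pics/w4.png')[165:215,420:580],None,fx=4.5,fy=4.5,interpolation=cv2.INTER_CUBIC)[:195]
b=cv2.resize(cv2.imread('pics/w7.png')[155:205,440:600],None,fx=4.5,fy=4.5,interpolation=cv2.INTER_CUBIC)[:195]
cv2.imwrite('pics/cmp3.png',np.vstack([a,b]))
```

```text
(no output)
```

View pics/cmp3.png

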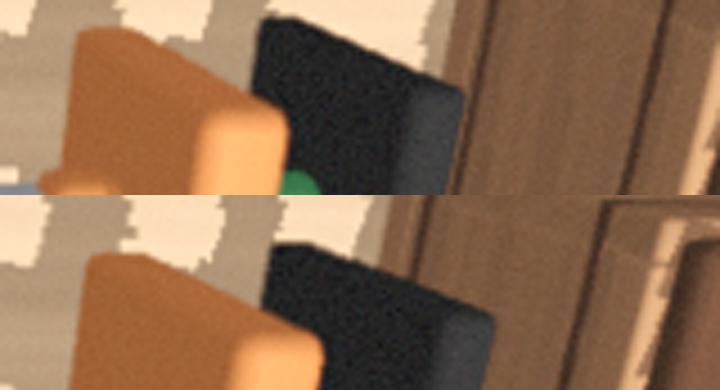

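View pics/sc14z.png

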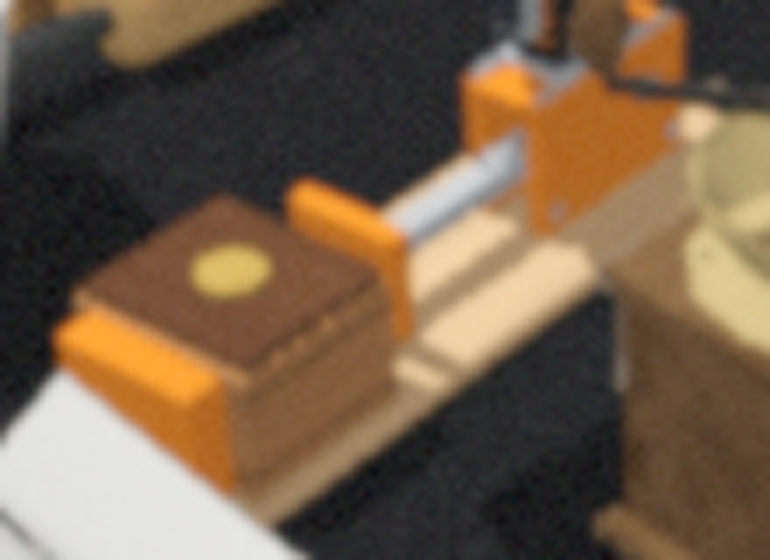

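Request:
play_rows --moves '[[[0,0,0],0,-0.15],[[0,0,0],0,-0.15],[[0,0,0],0,-0.15]]'

```text
clock: 18.38
position: [561.2, -118.7, 266.5]
ee_rot: [-0.089, 0.996, -0.002, 0.012]
contact_force: [1.8, -0.3, -4.7]
gripper_width: 49.6
```

```bash
python3 look.py 15|head -1
python3 - <<'E'
import cv2,numpy as np
o=[cv2.resize(cv2.imread('pics/w%d.png'%n)[155:205,460:620],None,fx=4.5,fy=4.5,interpolation=cv2.INTER_CUBIC)[:195] for n in (14,15)]
cv2.imwrite('pics/cmp4.png',np.vstack(o))
E
```

```text
18.425 [ 561.19455066 -118.71052473  266.56603352] [ 2.50902892  0.60261146 -5.57378757] [-0.08910624  0.99594291 -0.00189794  0.01241726] 49.223989743818585
```

View pics/cmp4.png

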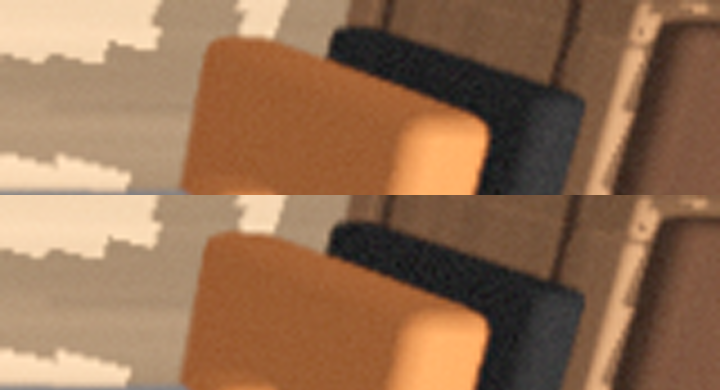

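Nothing has changed since the last view: the plate-to-pad gap is the same (489→585), the lid is down and the caddy is against the fixed jaw. I'm handing it in.

```bash
python3 -c "
from bench import arm
print(arm.job_done())"
```

```text
the job is handed in; nothing more can be done
None
```

I pressed the lid home, drove the jaw up with the grips until the caddy was clamped, and handed in at about 18.4 s with the grips still squeezed. No verdict came back.

- **Lid:** the closed fingers pressed the brass button down until it stopped hard at 16 N. The camera views put the button about 7 mm lower, at about 75 mm, which is the fully home height.
- **Clamping:** it took five squeezes. After the first two, which I released quickly, the jaw slipped back about 6–7 mm. Releasing slowly stopped that.
- **Overshoot, corrected:** the last squeeze pushed the pad in about 12 mm, so I eased the grips open to a width of about 49 mm.
- **Last checks:**
  - **Pad:** in by about 9 mm of its 18, give or take 1 mm. I took this from the gap between the jaw plate and the pad in the pictures, because the green plunger was out of sight by then. It was the same in two views about 0.5 s apart.
  - **Caddy:** it did not move under the last squeeze, so I take it to be against the fixed jaw. I did not measure that gap directly.
  - **Grips:** the width holds steady at about 49 mm. The finger force on the grips is not measured on its own, so I inferred it from their springs pushing back.

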